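# Close and lock the dust extractor's filter cover

### The arm

A 6-joint arm with a two-finger parallel gripper is mounted at the origin on the work surface. World frame = base frame: x ahead of the robot, y to its left, z up, the work surface at z = 0. Lengths are in mm, angles in rad, forces in N, time in s.
With the tool pointing down it reaches from about 350 to 775 mm from the base axis. Payload 7.3 kg.
Tool frame: the origin (TCP) lies at the very end of the fingers, on their centre line; the grasp point (between the pads) lies 19 mm behind it; x points along the fingers, z is the direction in which the jaws open and shut, and the axes are right-handed (so a half turn about x gives the same grasp; the last joint's range is limited). The gripper opens to 92 mm and grips with 3 to 60 N. Pads are 19 mm wide; open, the fingers measure 130 mm over their backs; the gripper's body (75 mm by 190 mm) begins 47 mm behind the grasp point.
Start: joints at [-1.396, 0.342, 1.524, -0, 1.275, -0.146], TCP at [165.569, -498.229, 226.741] pointing down, gripper open.
Joint ranges: [-2.53, 2.53], [-0.77, 2.02], [0.04, 2.7], [-1, 4.14], [0.28, 2.66], [-3.11, 3.11]. Speed limits (rad/s): [2.57, 2.57, 3.14, 3.14, 3.14, 3.14].

### API

Orientations are given as [roll, pitch, yaw] about the fixed x, y, z axes, in that order (R = Rz(yaw) Ry(pitch) Rx(roll)).
In Python, from plant import * gives the robot as it stands.
- The arm moves only by the tool carry_out, never from a script. Its argument "rows" is a list of rows, each a list of 4 numbers: the shift along the world's x, y, z in mm, then the turn about the world's z in degrees. In form: [[x, y, z, twist], ...]. A call has 1 to 20 rows; each row is the pose to reach, as a shift and turn from the pose measured when the call began; what a row does not reach only later rows make up. A row lasts 1/12 s, in which the tool goes at most 41.7 mm and 7.16 degrees, less where a joint would pass 70% of its speed; a pose out of reach is approached as far as the arm can. A call with a gripper value outside its range is refused whole. "hand" is the finger opening in mm, from 0 to 91.8, set as the call begins (left out, the last holds). The fingers move at their own pace and stop on an object; the grip force is fixed at half the most. Time passes only in rows, so rows that repeat a pose let the fingers close. It gives the time, the measured TCP pose, the force and the opening at its end, in the units of the state.
- get_obs(): the state, without advancing time (a new reading comes with each control period).
- capture(name): name is "side" or "top"; returns the picture (384x512x3 uint8, red, green, blue); there is no depth.
- camera_info(name): a dict with "camera_matrix" (3x3 intrinsics, pixels), "pose" (4x4, takes a point from camera to world coordinates). Camera axes: x right, y down, z forward; pixel columns grow to the right and rows downward; lengths in mm; the calibration is good to about 2 mm. A picture is of the moment at which its call begins. camera_info takes no time and is no camera call.
- close_job(): hands the job in, once; it reports no verdict.
The state is a dict: "time": time; "joint_positions": joint angles; "dq": joint speeds; "tau": joint torques, N m; "tool_pos": TCP position; "tcp_rot": TCP orientation; "contact_force": force on the tool from outside, world axes, zero at the start; "moment": the same for the moment, N m; "grip_width": finger opening in mm.
Only numpy, scipy, OpenCV 4.12 (cv2) and the standard library are available. Lean on these libraries where they do the work, as an engineer would, in place of code of your own. Each camera call takes 0.05 s, during which the arm holds its last target. There are 200 camera calls.

### The job

Close the hinged cover of the small bench dust extractor, then lock it with its wing-headed quarter-turn stud: press the stud straight down until you feel its pin bottom, turn it a quarter turn clockwise (seen from above) and let it up, so that its pin catches and the cover stays shut. How deep the pin must go differs from machine to machine, so go by feel, and never load the pin with more than 20 N or the catch bends. Leave the two jars, the wax tin and the pumice block around it where they stand.

Things in the scene. Friction and masses are not known exactly. Their poses are not given: they have to be found in the camera images.
- extractor: Bench dust extractor, fixed to the table: grey open-topped steel box 200 (x) x 180 (y) x 90 tall mm, a dark fan drum behind it (+x side, up to 115 mm tall) and a flat hinged cover. Origin: centre of the box's underside, on the table; x points from the box's front to the hinge and drum, z up.
- cover (a joint): Angle (rad) of the grey cover plate, 205 x 184 x 6 mm: 0 = closed on a hard stop, its top 96.5 mm above the table; positive = front edge raised. Hinge axis along the extractor's y at x = +100, z = 90.5 mm in its frame (level with the cover's underside). The hinge is stiff: the cover stays at any angle; a downward push of a few N near its front edge closes it.
- cover_front (a point): A bare spot on the cover's top face, good to push on: 180 mm from the hinge axis (25 mm behind the front edge), 55 mm to the +y side of the stud's centre line.
- stud: Captive stud: black wing head (flat bar) 44 long x 10 thick x 24 tall on a steel shank 14 dia x 18 tall. Origin: on its axis at the cover's top face (stud out); z along the axis, out of the cover, x along the wing. The axis is 165 mm from the hinge axis on the cover's centre line (closed: x = -65, y = 0 in the extractor's frame). Under the cover a square cross-pin 24 x 5 x 5 lies along the wing.
- stud_top (a point): Centre of the wing's top, 42 mm above the cover's top face when the stud is out; axes as the stud's. Take the wing by its two flat faces (18 to 42 mm above the cover), fingertips about 19 mm above the cover, since the head sinks up to 13.5 mm; a grip of about 25 N will do.
- stud_press (a joint): How far the stud is pressed into the cover (m): 0 = out, grows downward. Its spring takes 3 N to start and 0.35 N more per mm, so 4 to 8 N before the pin meets the hard floor.
- stud_turn (a joint): Turn of the stud (rad), clockwise seen from above: about 0 = unlocked, wing along the extractor's x (front to back); 1.571 = locked, wing along its y. Limits -0.1 and 1.65. Hinge friction 0.02 N m. It turns only while the pin is below the keep's slot.
- catch: Catch in the box under the stud. Origin: on the stud's axis, 90 mm above the table; axes as the extractor's. It holds a slotted keep set to a different, unmeasured height on each machine: the pin clears the slot at 3 to 12 mm of press and meets a hard floor 1.5 mm further. A 2 mm notch under the keep catches the pin, let up within 0.2 rad of a quarter turn. Over 20 N on the pin bends it.
- dye_jar: Bystander, loose: red plastic dye jar with black screw cap, 68 dia x 75 tall mm. Origin: centre of its underside.
- wax_tin: Bystander, loose: flat round metal wax tin, 84 dia x 32 tall mm. Origin: centre of its underside.
- brown_jar: Bystander, loose: brown jar with black cap, 72 dia x 70 tall mm. Origin: centre of its underside.
- pumice: Bystander, loose: grey pumice block 70 x 50 x 30 mm. Origin: centre of its underside.

How it is judged (in metres and radians):
On the way, in this order (a step that is already met when the one before it is completed fails the run):
1. the cover is closed on the box (value of joint cover below 0.02 rad), for 0.2 s.
2. with the cover closed, the stud is pressed in and turned past half of its quarter turn under the keep (value of joint cover below 0.02 rad and value of joint stud_press above 0.002 m and value of joint stud_turn above 0.8 rad), for 0.1 s.
At the end, for the whole second after the job is handed in: The cover is shut (within 0.012 rad), the stud stands at its quarter turn (at least 1.38 rad), released, held in 0.5 to 11 mm by the keep, and still (value of joint cover below 0.012 rad and value of joint stud_turn above 1.38 rad and value of joint stud_press between 0.0005 and 0.011 m and angular speed of stud below 0.1 rad/s); the robot touches nothing.
It fails at once if the stud's pin is forced on the catch with more than 20 N (contact force between stud and catch above 20 N).
It fails at once if a bystander is moved by more than 30 mm (distance of any of dye_jar, wax_tin, brown_jar, pumice from where it was at the start of the episode above 0.03 m).
It also fails if it takes over 51 s, if anything falls off the work surface, if the arm or the gripper's body presses on something with over 40 N, if the wrist force passes 120 N, or if a joint passes its speed limit or range.

## Working session

There is one attempt and no reset: what is moved stays moved. The work goes in short steps, Python scripts to look and compute and a tool call to move; the robot and the scene stay as the last step left them, time stands still between calls to the robot, and variables do not carry over. Pictures are saved under pics/ and viewed, about 8 in all and at most 12, crops included, and the job is handed in when it is done.

Besides the shell and the picture viewer there is one more tool, called after "Request:" by a JSON object that holds its "api" and its "payload", one argument or row to a line. carry_out: Moves the arm, as the interface text tells. Its arguments: {"type":"object","properties":{"rows":{"type":"array"},"hand":{"type":"number"}},"required":["rows"]}

```bash
mkdir -p pics
python3 - <<'E'
from plant import *
import cv2,numpy as np
for n in("top","side"):
    cv2.imwrite(f"pics/{n}0.png",capture(n)[:,:,::-1]); c=camera_info(n); print(n,np.round(c["camera_matrix"],1).tolist(),np.round(c["pose"],3).tolist())
o=get_obs();print({k:np.round(v,3).tolist() for k,v in o.items()})
E
```

```text
top [[383.3, 0.0, 250.4], [0.0, 383.3, 195.0], [0.0, 0.0, 1.0]] [[0.019, -0.983, 0.184, 436.746], [-1.0, -0.018, 0.007, 24.304], [-0.003, -0.184, -0.983, 778.251], [0.0, 0.0, 0.0, 1.0]]
side [[384.5, 0.0, 258.7], [0.0, 384.5, 188.2], [0.0, 0.0, 1.0]] [[0.898, -0.252, 0.36, 271.051], [-0.439, -0.498, 0.748, -650.739], [-0.009, -0.83, -0.558, 616.471], [0.0, 0.0, 0.0, 1.0]]
{'time': 0.1, 'joint_positions': [-1.396, 0.343, 1.525, -0.0, 1.275, -0.146], 'dq': [-0.0, -0.002, -0.002, 0.0, -0.0, -0.001], 'tau': [0.001, -43.2, -24.469, 0.072, 0.053, -0.0], 'tool_pos': [165.505, -497.87, 226.13], 'tcp_rot': [3.021, 1.569, 1.771], 'contact_force': [0.484, 0.502, -0.299], 'moment': [0.011, 0.024, -0.042], 'grip_width': 91.75}
```

View pics/top0.png

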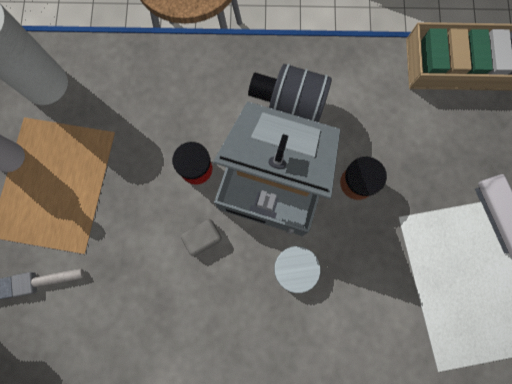

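View pics/side0.png

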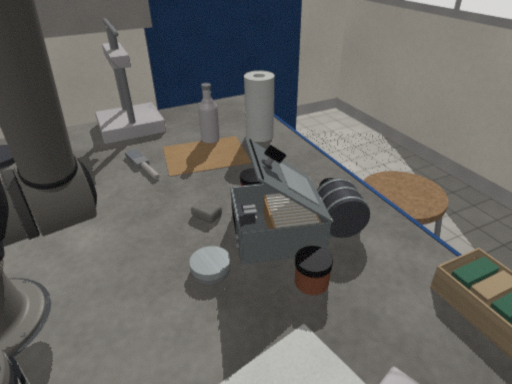

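Run:
```python
import cv2
a=cv2.imread("pics/top0.png")[90:245,205:355];b=cv2.imread("pics/side0.png")[130:270,220:350]
cv2.imwrite("pics/c1.png",cv2.resize(a,None,fx=5,fy=5,interpolation=cv2.INTER_CUBIC)[:600*2][:775])
a=cv2.resize(a,(580,600),interpolation=cv2.INTER_CUBIC);cv2.imwrite("pics/c1.png",a)
```

```text
(no output)
```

View pics/c1.png

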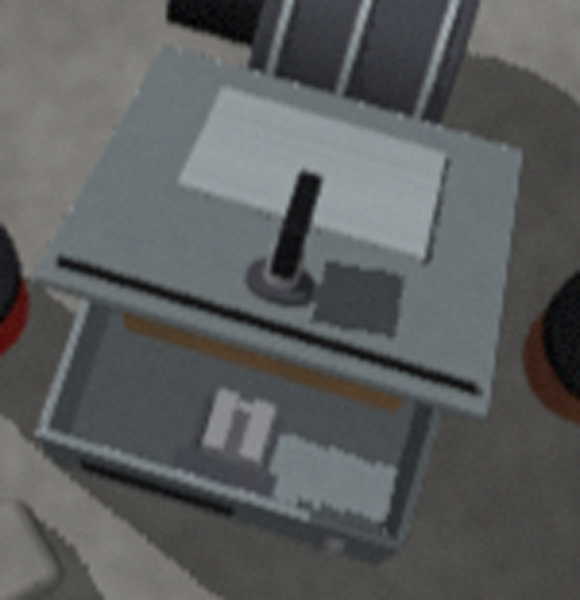

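```bash
cat > h.py <<'E'
from plant import *
import numpy as np, cv2
def ray(n,u,v):
    c=camera_info(n);P=np.array(c["pose"]);d=P[:3,:3]@np.linalg.solve(np.array(c["camera_matrix"]),[u,v,1.]);return P[:3,3],d
def onz(n,u,v,z):
    p,d=ray(n,u,v);return p+d*(z-p[2])/d[2]
def pix(n,X):
    c=camera_info(n);P=np.array(c["pose"]);q=np.array(c["camera_matrix"])@(P[:3,:3].T@(np.array(X)-P[:3,3]));return q[:2]/q[2]
E
python3 - <<'E'
from h import *
from scipy.optimize import brentq
f=lambda x,y:(205+x/3.867,90+y/3.871)
FL,FR=[onz("top",*f(*p),90) for p in((38,437),(398,545))]
HL,HR=[onz("top",*f(*p),95) for p in((165,47),(522,150))]
print("rim",FL,FR,np.linalg.norm(FL-FR),"hinge",HL,HR,np.linalg.norm(HL-HR))
ey=(FL-FR)+(HL-HR);ey/=np.linalg.norm(ey);ex=np.array([ey[1],-ey[0],0])
print("yaw",np.arctan2(ex[1],ex[0]),[np.arctan2(-(a-b)[0],(a-b)[1]) for a,b in((FL,FR),(HL,HR))])
F=(FL+FR)/2;H=(HL+HR)/2;print("depth",(H-F)@ex,(H-F)@ey)
O=F+100*ex;O[2]=0;print("origin",O)
Hx=O+100*ex+[0,0,90.5]
for q in((45,266),(488,408)):
    p,d=ray("top",*f(*q))
    def g(t):
        r=p+d*t-Hx;return np.hypot(r@ex,r[2])-np.hypot(205,6)
    ts=np.linspace(300,900,601);s=[g(t) for t in ts]
    for i in range(600):
        if s[i]*s[i+1]<0:
            X=p+d*brentq(g,ts[i],ts[i+1]);r=X-Hx;print("front",X,"y",r@ey,"ang",np.arctan2(r[2],-r@ex)-6/205)
for z in(75,):
  for n,q in(("dye",(192,157)),("brown",(365,175))): print(n,onz("top",*q,72))
print("pum",onz("top",203,236,30),"tin",onz("top",298,270,32))
E
```

```text
rim [549.98035777  93.51290398  90.        ] [502.28107652 -75.384899    90.        ] 175.504100480451 hinge [744.19546962  37.53751155  95.        ] [ 694.0541052  -136.39767997   95.        ] 181.0182512202327
yaw -0.2779985741681271 [np.float64(-0.2752467698426271), np.float64(-0.28066655324217493)]
depth 201.6370019758115 -3.2846264866832726
origin [622.29137899 -18.37915903   0.        ]
front [594.37609744  79.49520236 226.28027734] y 86.45579788147693 ang 0.6942948959714905
front [542.4450789  -90.92004188 222.60523521] y -91.66814215685035 ang 0.6706300666076023
front [ 603.50694417 -157.48419735  -98.38843508] y -138.91936829242374 ang -1.1999403651614573
dye [640.99847373 142.13103467  72.        ]
brown [ 611.50884478 -186.81883445   72.        ]
pum [494.10477352 120.24985032  30.        ] tin [432.55254675 -64.17294639  32.        ]
```

Request:
{"api": "carry_out", "payload": {
  "hand": 91.8,
  "rows": [
    [10,12,20,4],
    [30,35,40,10],
    [55,60,60,16],
    [80,88,74,23],
    [105,116,74,30],
    [130,144,74,37],
    [155,173,74,44],
    [180,202,74,51],
    [205,230,74,58],
    [230,258,74,65],
    [255,286,74,72],
    [280,314,74,79],
    [305,342,74,86],
    [330,370,74,93],
    [355,398,74,100],
    [380,426,74,107],
    [400,449,74,114],
    [416,468,74,121],
    [427,480,74,128],
    [432,485,74,134]
  ]
}}

```text
time: 1.77
tool_pos: [598.5, -10.5, 299.0]
tcp_rot: [2.18, 1.569, -3.006]
contact_force: [-0.3, -0.6, -0.5]
grip_width: 91.6
```

Request:
{"api": "carry_out", "payload": {
  "rows": [
    [0,-2,-10,6],
    [0,-2,-35,11.2],
    [0,-2,-60,11.2],
    [0,-2,-75,11.2],
    [0,-2,-84,11.2],
    [0,-2,-84,11.2]
  ]
}}

```text
time: 2.27
tool_pos: [597.4, -12.4, 212.6]
tcp_rot: [1.85, 1.564, -3.14]
contact_force: [0.6, 0.3, -0.7]
grip_width: 91.8
```

Run:
```python
from h import *
import cv2
a=capture("side")[:,:,::-1]; b=capture("top")[:,:,::-1]
cv2.imwrite("pics/m1.png",np.hstack([cv2.resize(a[90:290,190:390],(400,400)),cv2.resize(b[70:270,180:380],(400,400))]))
print(get_obs()["joint_positions"])
```

```text
[-1.48413320e-01  4.87738063e-01  1.32598773e+00 -1.03302868e-03
  1.32922760e+00 -1.44089503e+00]
```

View pics/m1.png

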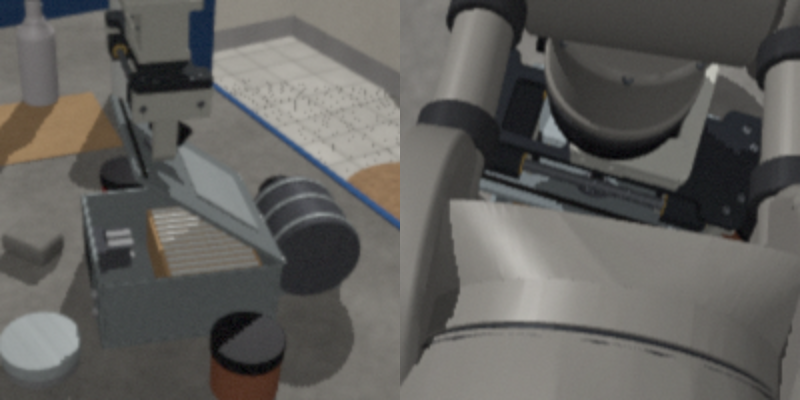

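Request:
{"api": "carry_out", "payload": {
  "rows": [
    [-4,1,-8,0],
    [-9,2,-17,0],
    [-13,3,-26,0],
    [-16,4,-35,0],
    [-20,5,-43,0],
    [-24,6,-51,0],
    [-27,7,-59,0],
    [-29,8,-66,0],
    [-31,8,-73,0],
    [-33,9,-80,0],
    [-35,9.5,-87,0],
    [-36,10,-93,0],
    [-37,10,-99,0],
    [-38,10,-104,0],
    [-38,10,-107,0],
    [-38,10,-109,0],
    [-38,10,-109,0]
  ]
}}

```text
time: 3.78
tool_pos: [560.5, -2.5, 106.0]
tcp_rot: [2.099, 1.568, -2.891]
contact_force: [0.0, -0.5, -0.6]
grip_width: 91.8
```

Request:
{"api": "carry_out", "payload": {
  "rows": [
    [-1,0,-3,0],
    [-1,0,-5,0],
    [-1,0,-7,0],
    [-1,0,-8,0],
    [-1,0,-8,0]
  ]
}}

```text
time: 4.2
tool_pos: [559.5, -2.6, 97.8]
tcp_rot: [2.115, 1.568, -2.876]
contact_force: [-0.0, -0.9, 0.4]
grip_width: 91.7
```

Request:
{"api": "carry_out", "payload": {
  "rows": [
    [0,0,-1,0],
    [0,0,-2,0],
    [0,0,-3,0],
    [0,0,-3,0],
    [0,0,-3,0]
  ]
}}

```text
time: 4.62
tool_pos: [559.5, -2.6, 96.6]
tcp_rot: [2.358, 1.569, -2.632]
contact_force: [-4.2, 0.2, 15.2]
grip_width: 91.8
```

Run:
```python
from h import *
a=capture("side")[:,:,::-1]
cv2.imwrite("pics/m2.png",cv2.resize(a[120:270,200:400],(800,600),interpolation=cv2.INTER_CUBIC))
```

```text
(no output)
```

View pics/m2.png

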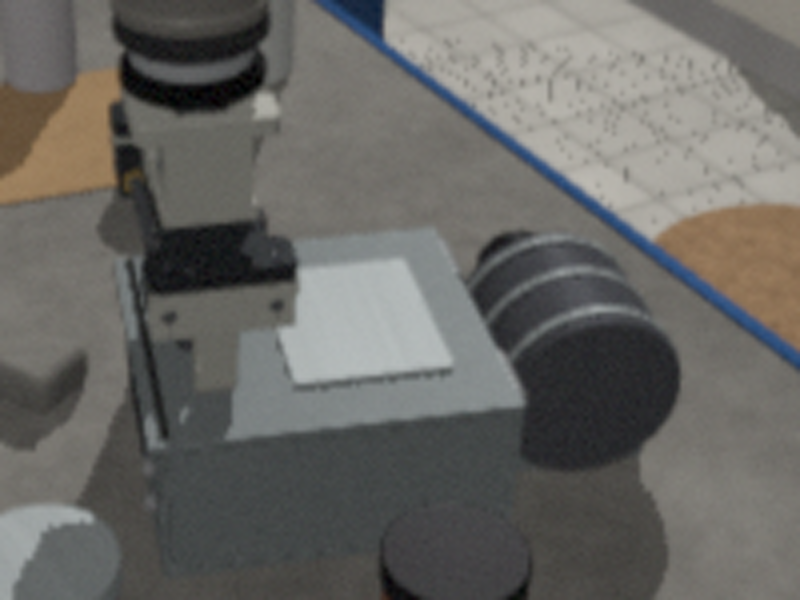

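Request:
{"api": "carry_out", "payload": {
  "hand": 40,
  "rows": [
    [0,0,8,0],
    [0,0,16,0],
    [0,0,20,0],
    [0,0,20,0],
    [0,0,20,0],
    [0,0,20,0]
  ]
}}

```text
time: 5.17
tool_pos: [559.2, -2.6, 116.1]
tcp_rot: [2.148, 1.568, -2.842]
contact_force: [-0.1, 0.5, -0.2]
grip_width: 56.5
```

Run:
```python
from h import *
o=get_obs();print(o["time"],o["tool_pos"],o["contact_force"],o["moment"],o["grip_width"])
```

```text
5.1667 [559.15308771  -2.58713481 116.13110837] [-0.06832702  0.50211168 -0.20395116] [ 0.08958462 -0.15846775  0.02687085] 56.48331284983114
```

Request:
{"api": "carry_out", "payload": {
  "hand": 20,
  "rows": [
    [0,0,0,0],
    [0,0,0,0],
    [0,0,0,0],
    [0,0,0,0]
  ]
}}

```text
time: 5.5
tool_pos: [559.1, -2.6, 115.9]
tcp_rot: [2.102, 1.568, -2.888]
contact_force: [0.3, -0.0, 0.4]
grip_width: 29.5
```

Request:
{"api": "carry_out", "payload": {
  "hand": 18,
  "rows": [
    [0,0,0,0],
    [0,0,0,0],
    [0,0,0,0],
    [0,0,0,0]
  ]
}}

```text
time: 5.83
tool_pos: [559.1, -2.6, 115.9]
tcp_rot: [2.105, 1.568, -2.886]
contact_force: [-0.4, 0.2, -0.7]
grip_width: 17.7
```

Request:
{"api": "carry_out", "payload": {
  "hand": 14,
  "rows": [
    [0,0,0,0],
    [0,0,0,0],
    [0,0,0,0]
  ]
}}

```text
time: 6.08
tool_pos: [559.1, -2.6, 115.9]
tcp_rot: [2.118, 1.568, -2.873]
contact_force: [0.7, 0.7, 0.7]
grip_width: 14.1
```

Request:
{"api": "carry_out", "payload": {
  "hand": 11.5,
  "rows": [
    [0,0,0,0],
    [0,0,0,0],
    [0,0,0,0]
  ]
}}

```text
time: 6.33
tool_pos: [559.4, -1.7, 116.0]
tcp_rot: [1.566, 1.568, 2.859]
contact_force: [1.3, 5.7, -0.4]
grip_width: 11.6
```

Request:
{"api": "carry_out", "payload": {
  "hand": 8,
  "rows": [
    [0,0,0,0],
    [0,0,0,0],
    [0,0,0,0],
    [0,0,0,0]
  ]
}}

```text
time: 6.67
tool_pos: [559.6, -0.9, 116.0]
tcp_rot: [1.045, 1.568, 2.338]
contact_force: [2.1, 5.2, -0.1]
grip_width: 9.5
```

Request:
{"api": "carry_out", "payload": {
  "rows": [
    [0,0,0,0],
    [0,0,0,0],
    [0,0,-1,0],
    [0,0,-1,0]
  ]
}}

```text
time: 7.0
tool_pos: [559.7, -0.8, 115.1]
tcp_rot: [0.903, 1.568, 2.196]
contact_force: [0.1, 3.5, 2.6]
grip_width: 10.3
```

Request:
{"api": "carry_out", "payload": {
  "rows": [
    [0,0,-0.7,0],
    [0,0,-1.4,0],
    [0,0,-2.1,0],
    [0,0,-2.6,0],
    [0,0,-2.6,0]
  ]
}}

```text
time: 7.42
tool_pos: [559.7, -0.8, 112.5]
tcp_rot: [0.9, 1.568, 2.193]
contact_force: [-0.4, 2.7, 3.5]
grip_width: 9.4
```

Request:
{"api": "carry_out", "payload": {
  "rows": [
    [0,0,-0.8,0],
    [0,0,-1.5,0],
    [0,0,-1.5,0]
  ]
}}

```text
time: 7.67
tool_pos: [559.7, -0.8, 110.9]
tcp_rot: [0.882, 1.568, 2.175]
contact_force: [-0.0, 3.1, 3.6]
grip_width: 9.8
```

Request:
{"api": "carry_out", "payload": {
  "rows": [
    [0,0,-0.5,0],
    [0,0,-1,0],
    [0,0,-1,0]
  ]
}}

```text
time: 7.92
tool_pos: [559.7, -0.8, 109.9]
tcp_rot: [0.863, 1.568, 2.156]
contact_force: [-1.4, 3.6, 4.4]
grip_width: 9.9
```

Request:
{"api": "carry_out", "payload": {
  "rows": [
    [0,0,-0.5,0],
    [0,0,-1,0],
    [0,0,-1,0]
  ]
}}

```text
time: 8.17
tool_pos: [559.7, -0.8, 108.9]
tcp_rot: [0.875, 1.568, 2.168]
contact_force: [-0.6, 2.8, 4.4]
grip_width: 10.2
```

Request:
{"api": "carry_out", "payload": {
  "rows": [
    [0,0,-0.5,0],
    [0,0,-1,0],
    [0,0,-1,0]
  ]
}}

```text
time: 8.42
tool_pos: [559.7, -0.8, 107.9]
tcp_rot: [0.861, 1.568, 2.154]
contact_force: [-0.5, 3.8, 5.7]
grip_width: 9.5
```

Request:
{"api": "carry_out", "payload": {
  "rows": [
    [0,0,-0.5,0],
    [0,0,-1,0],
    [0,0,-1,0]
  ]
}}

```text
time: 8.67
tool_pos: [559.7, -0.8, 107.8]
tcp_rot: [0.637, 1.569, 1.93]
contact_force: [-3.1, 3.8, 11.9]
grip_width: 9.9
```

Request:
{"api": "carry_out", "payload": {
  "rows": [
    [0,0.5,0.3,0],
    [0,0.8,0.5,-3],
    [0,0.8,0.5,-7],
    [0,0.8,0.5,-11],
    [0,0.8,0.5,-15],
    [0,0.8,0.5,-15]
  ]
}}

```text
time: 9.17
tool_pos: [559.7, -0.7, 108.3]
tcp_rot: [0.961, 1.57, 1.99]
contact_force: [-0.3, -0.3, 5.4]
grip_width: 9.7
```

Request:
{"api": "carry_out", "payload": {
  "rows": [
    [0,0,0,-4],
    [0,0,0,-8],
    [0,0,0,-12],
    [0,0,0,-16],
    [0,0,0,-20],
    [0,0,0,-24],
    [0,0,0,-28],
    [0,0,0,-30],
    [0,0,0,-30]
  ]
}}

```text
time: 9.92
tool_pos: [559.6, -0.8, 108.3]
tcp_rot: [1.195, 1.57, 1.701]
contact_force: [-1.4, 0.9, 4.8]
grip_width: 9.6
```

Request:
{"api": "carry_out", "payload": {
  "rows": [
    [0,0,0,-4],
    [0,0,0,-8],
    [0,0,0,-12],
    [0,0,0,-16],
    [0,0,0,-20],
    [0,0,0,-24],
    [0,0,0,-28],
    [0,0,0,-32],
    [0,0,0,-36],
    [0,0,0,-40],
    [0,0,0,-44],
    [0,0,0,-46],
    [0,0,0,-46]
  ]
}}

```text
time: 11.0
tool_pos: [559.4, -0.9, 108.2]
tcp_rot: [1.691, 1.57, 1.396]
contact_force: [-1.9, 1.7, 5.1]
grip_width: 9.9
```

Request:
{"api": "carry_out", "payload": {
  "rows": [
    [0,0,0.5,0],
    [0,0,1,0],
    [0,0,1.5,0],
    [0,0,1.5,0]
  ]
}}

```text
time: 11.33
tool_pos: [559.4, -0.8, 109.8]
tcp_rot: [1.676, 1.57, 1.381]
contact_force: [-1.0, 1.2, 4.6]
grip_width: 9.7
```

Request:
{"api": "carry_out", "payload": {
  "rows": [
    [0,0,0.5,0],
    [0,0,1,0],
    [0,0,1,0]
  ]
}}

```text
time: 11.58
tool_pos: [559.4, -0.8, 110.9]
tcp_rot: [1.661, 1.57, 1.366]
contact_force: [-0.2, 2.5, 4.5]
grip_width: 9.9
```

Request:
{"api": "carry_out", "payload": {
  "rows": [
    [0,0,0.3,0],
    [0,0,0.6,0],
    [0,0,0.6,0]
  ]
}}

```text
time: 11.83
tool_pos: [559.4, -0.9, 111.4]
tcp_rot: [1.787, 1.57, 1.493]
contact_force: [-0.3, 2.6, 2.5]
grip_width: 10.1
```

Request:
{"api": "carry_out", "payload": {
  "rows": [
    [0,0,0.3,0],
    [0,0,0.6,0],
    [0,0,0.6,0]
  ]
}}

```text
time: 12.08
tool_pos: [559.4, -0.8, 111.5]
tcp_rot: [2.337, 1.57, 2.043]
contact_force: [1.4, 2.1, -3.0]
grip_width: 9.8
```

Pin is caught (upward pull now resisted at z≈111.4). Release and retreat.

Request:
{"api": "carry_out", "payload": {
  "hand": 40,
  "rows": [
    [0,0,-0.2,0],
    [0,0,-0.2,0],
    [0,0,-0.2,0],
    [0,0,-0.2,0],
    [0,0,-0.2,0],
    [0,0,0,0],
    [0,0,10,0],
    [0,0,25,0],
    [0,0,45,0],
    [0,0,70,0],
    [0,0,95,0],
    [0,0,120,0],
    [0,0,140,0]
  ]
}}

```text
time: 13.17
tool_pos: [559.6, -0.9, 254.5]
tcp_rot: [0.441, 1.569, 0.147]
contact_force: [0.7, -0.4, 0.2]
grip_width: 40.0
```

Request:
{"api": "carry_out", "payload": {
  "rows": [
    [-8,-15,20,0],
    [-25,-45,30,0],
    [-42,-75,30,0],
    [-59,-105,30,0],
    [-76,-135,30,0],
    [-93,-165,30,0],
    [-110,-195,30,0],
    [-127,-225,30,0],
    [-144,-255,30,0],
    [-161,-285,30,0],
    [-175,-310,30,0],
    [-180,-320,30,0],
    [-180,-320,30,0]
  ]
}}

```text
time: 14.25
tool_pos: [378.5, -322.8, 285.0]
tcp_rot: [0.073, 1.568, -0.224]
contact_force: [0.5, -0.3, -0.0]
grip_width: 39.9
```

Run:
```python
from h import *
a=capture("top")[:,:,::-1];b=capture("side")[:,:,::-1]
cv2.imwrite("pics/e.png",np.hstack([cv2.resize(a[80:290,160:400],(400,350)),cv2.resize(b[120:320,170:400],(400,350))]))
print(get_obs()["time"],get_obs()["contact_force"])
```

```text
14.35 [-0.66849597  1.1852997   0.14469131]
```

View pics/e.png

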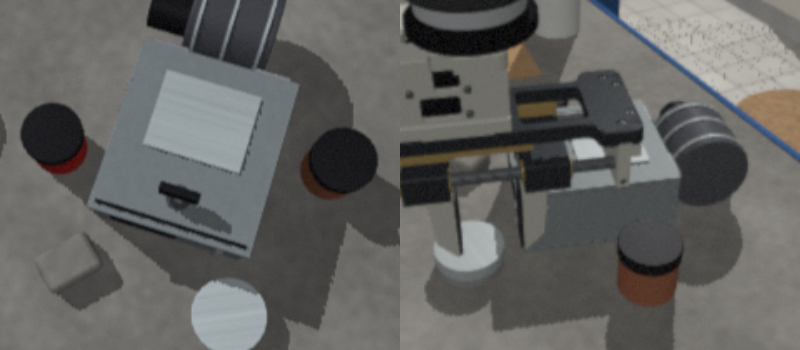

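Run:
```python
from h import *
a=capture("top");g=a.max(2)
x0,y0=250,184
m=(g[y0:206,x0:288]<45).astype(np.uint8)
n,l,s,c=cv2.connectedComponentsWithStats(m);i=1+np.argmax(s[1:,4]);v,u=np.nonzero(l==i)
r=cv2.minAreaRect(np.c_[u+x0,v+y0].astype(np.float32));b=cv2.boxPoints(r);print(r,s[i])
W=np.array([onz("top",*p,130) for p in b]);e=max([W[1]-W[0],W[2]-W[1]],key=np.linalg.norm)
print("wing size",[np.linalg.norm(W[1]-W[0]),np.linalg.norm(W[2]-W[1])],"dir deg",np.degrees(np.arctan2(e[1],e[0]))%180,"want",90-np.degrees(.278))
o=cv2.imread("pics/top0.png")[:,:,::-1]
for nm,p in(("dye",(192,162)),("brown",(363,179)),("tin",(298,270)),("pum",(202,237))):
    t=o[p[1]-25:p[1]+25,p[0]-20:p[0]+20].copy();q=cv2.matchTemplate(a[p[1]-40:p[1]+40,p[0]-35:p[0]+35].copy(),t,cv2.TM_CCOEFF_NORMED);k=cv2.minMaxLoc(q);print(nm,"shift px",np.array(k[3])-15,round(k[1],2))
```

```text
((266.95001220703125, 196.15000915527344), (24.033309936523438, 7.905693531036377), 18.434947967529297) [  5   6  25  13 168]
wing size [np.float64(13.85752261633325), np.float64(41.37207499972315)] dir deg 72.22395039149663 want 74.07177329536312
dye shift px [0 0] 1.0
brown shift px [0 0] 0.98
tin shift px [0 0] 0.94
pum shift px [0 0] 1.0
```

Wing is within about 2° of the quarter turn, cover is flat, and no bystander has moved. Handing in.

```bash
python3 -c "
from plant import *
print(close_job())"
```

```text
the job is handed in; nothing more can be done
None
```

I closed the cover, pressed the stud to its floor, turned it a quarter turn clockwise and let it up into the catch. I handed the job in at about 14.5 s of the 51 s limit; the hand-in gave no verdict.

- **Cover:** the two open fingertips pushed it down onto its stop. Contact came at z = 96.6 mm, against 96.5 mm expected.
- **Press:** the pin met the floor at about 8 mm of press. The total reading there was 11.9 N, about 6 N of it on the pin after taking off the spring. I backed off 0.5 mm before turning.
- **Turn and catch:** the gripper turned about 91°. On letting up, the pin caught at about 4.6 mm of press: the force went from +4.5 N to a 3 N pull against the lift.
- **Last checks:** in the final pictures the cover is flat and the arm is clear of everything. The wing lies within about 2° of the quarter turn. The jars, tin and pumice block show no shift from the start picture.

One disagreement: with the fingers closing, the wing sat about 1.8 mm to one side of where I had measured it. It loaded the tool sideways by up to 6 N, and this eased once I shifted the tool and began the turn. No check failed.

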